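Line up dishes on the warming plate

ROBOT

A 6-joint arm with a two-finger parallel gripper is mounted at the origin on a cart in front of the work surface, level with it; the furniture and walls round the work are solid. World frame = base frame: x ahead of the robot, y to its left, z up, the work surface at z = 0. Lengths are in m, angles in degrees, forces in N, time in s.
With the tool pointing down it reaches from about 0.275 to 0.85 m from the base axis. Payload 5.2 kg.
Tool frame: the origin (TCP) lies on the centre line of the jaws, within the pads' length; the fingertips stand 11 mm ahead of it and the grasp point (between the pads) lies 8 mm behind it; x points along the fingers, y is the direction in which the jaws open and shut, and the axes are right-handed (so a half turn about x gives the same grasp; the last joint's range is limited). The gripper opens to 85 mm and grips with 20 to 120 N. Pads are 22 mm wide; open, the fingers measure 114 mm over their backs; the gripper's body (76 mm by 85 mm) begins 54 mm behind the grasp point. The pads swing forward as they close: fully open they stand 13 mm farther back than shut.
Start: joints at [-78.999, 14.817, 87.949, -0, 77.235, -11.62], TCP at [0.212, -0.508, 0.242] pointing down, gripper open.
Joint ranges: [-179.93, 179.93], [-52.35, 119.4], [10.71, 147.94], [-69.91, 249.91], [12.55, 155.21], [-178.61, 178.61]. Speed limits (degrees/s): [147.25, 147.25, 180, 180, 180, 180].

INTERFACE

Orientations are given as [roll, pitch, yaw] about the fixed x, y, z axes, in that order (R = Rz(yaw) Ry(pitch) Rx(roll)).
In Python, from bench import bot, effector, inverse_kinematics, readout, optics, job gives the robot as it stands. The module is installed in compiled form; this text tells all that it offers. Calls block until the motion is done:
- bot.move_pose(position, orientation): joint-space move of the TCP to a pose.
- bot.servo_line(position, attitude=None, speed=0.15, contact_N=None): straight line of the TCP; attitude=None keeps the orientation; speed is the mean speed in m/s. With contact_N (N) it stops when the force on the tool has changed by that much, and returns True; else False.
- bot.goto_joints(angles): joint-space move.
- effector.grip(opening, force=None): finger opening in m; force is the grip in N (None keeps the last); returns when the fingers have stopped.
- bot.dwell(seconds).
- inverse_kinematics(position, orientation): joint angles nearest the present ones, or None.
- readout.get_state(): the state.
- optics.grab_frame(name): name is "scene" or "top"; returns the picture (384x512x3 uint8, blue, green, red); there is no depth.
- optics.calibration(name): a dict with "intrinsics" (3x3 intrinsics, pixels), "position" and "rotation" of the camera in the world. Camera axes: x right, y up, looking along -z (the intrinsics and any distortion apply to the point x, -y, -z); pixel columns grow to the right and rows downward; lengths in m; the calibration is good to about 2 mm. A picture is of the moment at which its call begins. calibration takes no time and is no camera call.
A pose or a line that the arm cannot do raises bot.MotionError and nothing moves.
- job.finish_job(): hands the job in, once; it reports no verdict.
The state is a dict: "t": time; "joints": joint angles; "dq": joint speeds; "joint_torque": joint torques, N m; "eef_pos": TCP position; "tcp_rot": TCP orientation; "ft_force": force on the tool from outside, world axes, zero at the start; "wrist_torque": the same for the moment, N m; "gripper_width": finger opening in m.
Only numpy, scipy, OpenCV 4.12 (cv2) and the standard library are available. Lean on these libraries where they do the work, as an engineer would, in place of code of your own. Each camera call takes 0.05 s, during which the arm holds its last target. There are 200 camera calls.

TASK

The three petri dishes on the low dark warming plate stand out of line. Nudge them into a straight, even row, one centred on each of the three printed rings. Slide them flat along the plate; do not lift them off it.

Things in the scene. Friction and masses are not known exactly. Their poses are not given: they have to be found in the camera images.
- warming_plate: fixed low plate: dark metal deck 220 (x) by 400 (y) mm, top at z = 14 mm, with a row of three white rings 72 mm across, centred at x = 0, y = +120, 0, -120 mm. Origin under the deck's middle, on the bench; z up. White control strip with knobs, 26 mm high, at the -y end. A marker pen 17 mm high is fixed at its back left. A larger (90 mm) and a smaller (48 mm) dish on the bench are not part of the job
- dish_1: one of three identical clear round petri dishes, lid on (lid fixed), 62 mm across and 15 mm high, about 0.03 to 0.06 kg. Starts flat on the deck, off its ring; its start yaw does not matter. Origin: centre of the underside, z up
- dish_2: one of three identical clear round petri dishes, lid on (lid fixed), 62 mm across and 15 mm high, about 0.03 to 0.06 kg. Starts flat on the deck, off its ring; its start yaw does not matter. Origin: centre of the underside, z up
- dish_3: one of three identical clear round petri dishes, lid on (lid fixed), 62 mm across and 15 mm high, about 0.03 to 0.06 kg. Starts flat on the deck, off its ring; its start yaw does not matter. Origin: centre of the underside, z up
There are look-alikes about, which are no part of the job. Leave any pink or purple look-alike of the dish_1 alone. What is shaped like the dish_3 but yellow is not meant.

How it is judged (in metres and radians):
At the end, for the whole second after the job is handed in: Each of the three rings has one 62 mm dish centred on it to within 15 mm along and across the row; all three lie flat (within about 6 degrees) on the deck, at rest (((x of dish_1 in the frame of warming_plate between -0.015 and 0.015 m and y of dish_1 in the frame of warming_plate between 0.105 and 0.135 m) or (x of dish_2 in the frame of warming_plate between -0.015 and 0.015 m and y of dish_2 in the frame of warming_plate between 0.105 and 0.135 m) or (x of dish_3 in the frame of warming_plate between -0.015 and 0.015 m and y of dish_3 in the frame of warming_plate between 0.105 and 0.135 m)) and ((x of dish_1 in the frame of warming_plate between -0.015 and 0.015 m and y of dish_1 in the frame of warming_plate between -0.015 and 0.015 m) or (x of dish_2 in the frame of warming_plate between -0.015 and 0.015 m and y of dish_2 in the frame of warming_plate between -0.015 and 0.015 m) or (x of dish_3 in the frame of warming_plate between -0.015 and 0.015 m and y of dish_3 in the frame of warming_plate between -0.015 and 0.015 m)) and ((x of dish_1 in the frame of warming_plate between -0.015 and 0.015 m and y of dish_1 in the frame of warming_plate between -0.135 and -0.105 m) or (x of dish_2 in the frame of warming_plate between -0.015 and 0.015 m and y of dish_2 in the frame of warming_plate between -0.135 and -0.105 m) or (x of dish_3 in the frame of warming_plate between -0.015 and 0.015 m and y of dish_3 in the frame of warming_plate between -0.135 and -0.105 m)) and angle between each of dish_1, dish_2, dish_3's own z axis and vertical below 0.1 rad and z of each of dish_1, dish_2, dish_3 in the frame of warming_plate below 0.019 m and linear speed of each of dish_1, dish_2, dish_3 below 0.02 m/s); the robot touches nothing.
It fails at once if a dish is lifted more than 20 mm off the deck (z of any of dish_1, dish_2, dish_3 in the frame of warming_plate above 0.034 m).
It also fails if it takes over 50 s, if anything falls off the work surface, if the arm or the gripper's body presses on something with over 40 N, if the wrist force passes 120 N, or if a joint passes its speed limit or range.

## Working session

There is one attempt and no reset: what is moved stays moved. The work goes in short steps, each a Python script; the robot and the scene stay as the last script left them, time stands still between calls to the robot, and variables do not carry over. Pictures are saved under pics/ and viewed, about 8 in all and at most 12, crops included, and the job is handed in when it is done.

```bash
mkdir -p pics
python3 - <<'E'
from bench import bot,optics,readout
import cv2
for n in("top","scene"):
    im=optics.grab_frame(n);cv2.imwrite(f"pics/{n}0.png",im);print(n,optics.calibration(n))
print(readout.get_state())
E
```

```text
top {'intrinsics': array([[490.87869046,   0.        , 257.66676152],
       [  0.        , 490.87869046, 193.38836364],
       [  0.        ,   0.        ,   1.        ]]), 'position': array([0.36876815, 0.03278798, 1.49363312]), 'rotation': array([  4.96942528,  -0.56167873, -89.05564541])}
scene {'intrinsics': array([[361.57004018,   0.        , 255.52911889],
       [  0.        , 361.57004018, 193.82066164],
       [  0.        ,   0.        ,   1.        ]]), 'position': array([-0.17995907,  0.34453482,  0.84753793]), 'rotation': array([  42.23368185,   -1.13328922, -114.53383062])}
{'t': 0.1, 'joints': array([-7.89994574e+01,  1.48548183e+01,  8.80039528e+01,  1.62277056e-04,
        7.72350577e+01, -1.16207643e+01]), 'dq': array([ 0.02166502, -0.09284689, -0.06409833,  0.01940681,  0.0208436 ,
        0.01087822]), 'joint_torque': array([ 1.63267556e-03, -4.46974182e+01, -2.91245449e+01, -2.42180467e-04,
        6.35924123e-03, -3.78972885e-06]), 'eef_pos': array([ 0.21147566, -0.50723088,  0.24156629]), 'tcp_rot': array([-101.71737225,   89.90617106,  100.90389862]), 'ft_force': array([-0.35158151,  0.81863293, -0.28706507]), 'wrist_torque': array([ 0.02252948, -0.03049506, -0.00785015]), 'gripper_width': 0.0852321898884583}
```

View pics/top0.png

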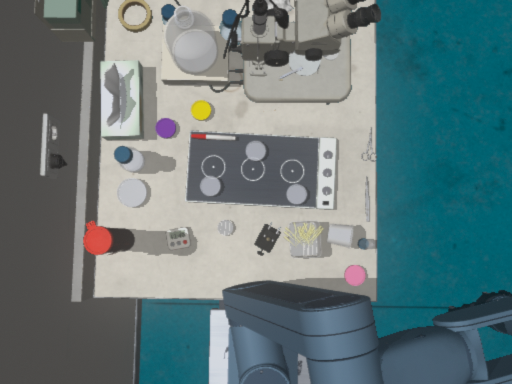

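View pics/scene0.png

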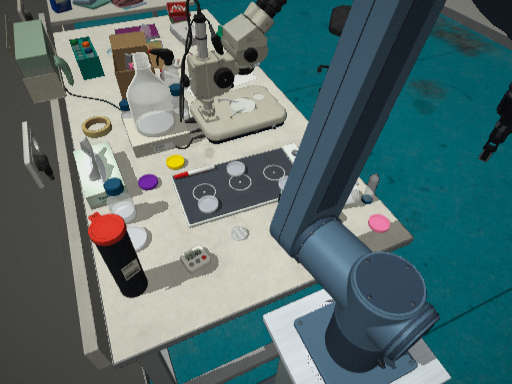

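The top view shows three grey dishes on the deck near (210,186), (256,150) and (296,194). The rings are near (213,166), (253,169) and (292,171). The look-alikes are purple (166,128), yellow (201,110), pink (355,275), a large clear dish (132,193) and a small one (227,228). All of them are off the deck.

```bash
cat > h.py <<'E'
import numpy as np,cv2
from scipy.spatial.transform import Rotation as R
from bench import bot,effector,inverse_kinematics,readout,optics,job
C=optics.calibration("top")
def ray(u,v,z):
    d=np.linalg.inv(C["intrinsics"])@[u,v,1.]; d=R.from_euler("xyz",C["rotation"],degrees=True).apply([d[0],-d[1],-d[2]])
    p=C["position"]; return (p+d*(z-p[2])/d[2])[:2]
def proj(x,y,z):
    q=R.from_euler("xyz",C["rotation"],degrees=True).inv().apply(np.array([x,y,z])-C["position"]); k=C["intrinsics"]
    return k[0,0]*q[0]/-q[2]+k[0,2], -k[1,1]*q[1]/-q[2]+k[1,2]
def measure(im):
    "deck frame from dark region, dishes as solid grey discs on it, ring blobs"
    g=cv2.cvtColor(im,cv2.COLOR_BGR2GRAY); x0,y0,x1,y1=180,125,345,215
    m=np.zeros_like(g); m[y0:y1,x0:x1]=(g[y0:y1,x0:x1]<95)*255
    m=cv2.morphologyEx(m,cv2.MORPH_OPEN,np.ones((2,2)))
    c=max(cv2.findContours(m,cv2.RETR_EXTERNAL,cv2.CHAIN_APPROX_NONE)[0],key=cv2.contourArea)
    hull=np.zeros_like(g); cv2.fillPoly(hull,[cv2.convexHull(c)],255)
    b=((g>95)&(hull>0)).astype(np.uint8)*255
    solid=cv2.morphologyEx(b,cv2.MORPH_OPEN,cv2.getStructuringElement(cv2.MORPH_ELLIPSE,(9,9)))
    n,_,st,ce=cv2.connectedComponentsWithStats(solid)
    dishes=[(ce[i],st[i]) for i in range(1,n) if 150<st[i,4]<600]
    w=((g>150)&(hull>0)&(solid==0)).astype(np.uint8)*255
    n,_,s2,c2=cv2.connectedComponentsWithStats(w)
    rings=[s2[i] for i in range(1,n) if s2[i,2]>12 and s2[i,3]>12]
    return cv2.minAreaRect(c),dishes,rings
E
python3 - <<'E'
from h import *
im=cv2.imread("pics/top0.png"); r,d,rg=measure(im)
print(r); 
for c,s in d: print("dish",c,s,ray(*c,.029))
for s in rg: print("ring",s,ray(s[0]+(s[2]-1)/2,s[1]+(s[3]-1)/2,.014))
print([ray(*p,.014) for p in cv2.boxPoints(r)])
cv2.imwrite("pics/crop.png",cv2.resize(im[125:215,180:345],None,fx=4.8,fy=4.8,interpolation=cv2.INTER_CUBIC))
E
```

```text
((253.7030792236328, 169.84463500976562), (126.0833511352539, 66.39761352539062), 3.1798300743103027)
dish [254.88186813 150.22252747] [245 140  21  21 364] [0.62694773 0.03108966]
dish [209.36458333 185.41145833] [199 174  22  23 384] [0.51782518 0.16564531]
dish [295.96010638 193.6462766 ] [286 182  21  24 376] [ 0.49755862 -0.09424582]
[array([0.47555417, 0.22758976]), array([0.67871143, 0.2221628 ]), array([ 0.66415331, -0.16289919]), array([ 0.46090717, -0.15292036])]
```

View pics/crop.png

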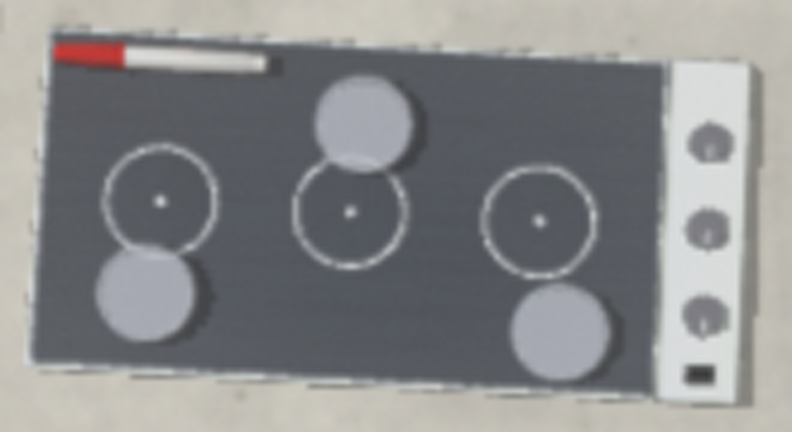

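The crop confirms the three clear 62 mm dishes on the deck. Ring centre dots are at crop (160,201), (350,212) and (540,221). I'll straddle each dish, touch the deck under force guard, back off, close gently and slide it.

```bash
cat >> h.py <<'E'
un=lambda x,y:((x+.5)/4.8-.5+180,(y+.5)/4.8-.5+125)
RING=[ray(*un(*p),.014) for p in((160,201),(350,212),(540,221))]
v=RING[0]-RING[2]; YAW=np.degrees(np.arctan2(-v[0],v[1])); ATT=[0,90,YAW]
def slide(src,dst):
    P=lambda xy,z:[*map(float,xy),float(z)]
    st=lambda:readout.get_state()
    bot.move_pose(P(src,.10),ATT); effector.grip(.078,20)
    bot.servo_line(P(src,.042),speed=.15)
    hit=bot.servo_line(P(src,.012),speed=.02,contact_N=4); z=st()["eef_pos"][2]; print("hit",hit,z)
    z+=.005; bot.servo_line(P(src,z),speed=.05)
    effector.grip(.058,20); s=st(); print("width",s["gripper_width"],s["ft_force"])
    bot.servo_line(P(dst,z),speed=.05); s=st(); print("at",s["eef_pos"],s["gripper_width"],s["ft_force"])
    effector.grip(.078); bot.servo_line(P(dst,.10),speed=.15); print("t",st()["t"])
E
python3 - <<'E'
from h import *
print(RING,YAW,[np.linalg.norm(RING[i]-RING[i+1]) for i in(0,1)])
src=ray(*un(559,332),.029)
bot.move_pose([*src,.24],ATT); print(readout.get_state()["joints"].round())
slide(src,RING[2])
bot.servo_line([*RING[2],.2],speed=.2)
cv2.imwrite("pics/scene1.png",optics.grab_frame("scene"))
E
```

```text
[array([0.57733099, 0.1576097 ]), array([0.57245799, 0.03727789]), array([ 0.56885771, -0.08313436])] -2.015761542711879 [np.float64(0.12043043972189278), np.float64(0.12046605735351323)]
[ -23.   10.   94.   -0.   76. -111.]
hit True 0.014740447596871903
width 0.0609639330904124 [-0.75369981  0.45187122  5.47948411]
at [ 0.56850373 -0.08321759  0.02016406] 0.060416731130047245 [-2.91847675 -0.25933533  6.98574891]
t 7.7417
```

View pics/scene1.png

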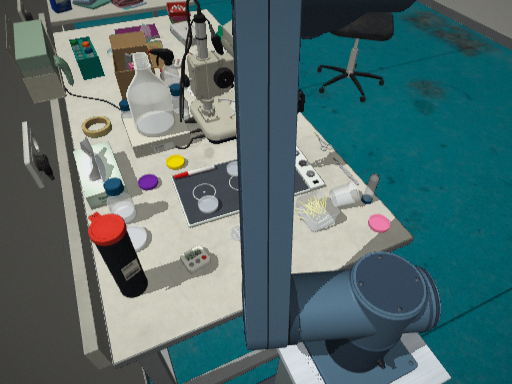

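The arm hides that ring in this view. The grip width (61 mm) says the dish was held, but a slight downward press was left, so I'll back off 7 mm for the next two.

```bash
sed -i 's/z+=.005/z+=.007/' h.py
python3 - <<'E'
from h import *
slide(ray(*un(362.5,123),.029),RING[1])
slide(ray(*un(146,292.5),.029),RING[0])
bot.servo_line([*RING[0],.24],speed=.2)
bot.goto_joints([-78.999,14.817,87.949,0,77.235,-11.62])
im=optics.grab_frame("top");cv2.imwrite("pics/top1.png",im)
r,d,_=measure(im)
c,s=np.cos(np.radians(YAW)),np.sin(np.radians(YAW))
for ce,st in d:
    e=ray(*ce,.029)-RING[1]; print(ce,"plate xy",c*e[0]+s*e[1],-s*e[0]+c*e[1],st)
cv2.imwrite("pics/crop1.png",cv2.resize(im[125:215,180:345],None,fx=4.8,fy=4.8,interpolation=cv2.INTER_CUBIC))
print(readout.get_state()["t"])
E
```

```text
hit True 0.014759580568519635
width 0.06102804405449674 [-1.1193173   0.68988867  4.74995748]
at [0.57224697 0.0373314  0.02190161] 0.06139747390197842 [-0.18852777  0.24440416  7.23780881]
t 13.9667
hit True 0.0147288145067081
width 0.05966398751161056 [-2.34345857 -0.32112303  4.53736502]
at [0.57692615 0.15770061 0.0220143 ] 0.059666039727716204 [-2.87271949 -0.64813537  5.51976531]
t 19.5333
[212.45691383 166.50300601] plate xy -0.001579876385120489 0.12052717718789077 [200 154  25  26 499]
[251.96184739 168.54216867] plate xy -0.001458666914735173 0.0015972885202370688 [240 156  25  26 498]
[291.66600398 170.56858847] plate xy -0.001266974498517601 -0.11803289535379544 [280 158  25  26 503]
23.1167
```

View pics/crop1.png

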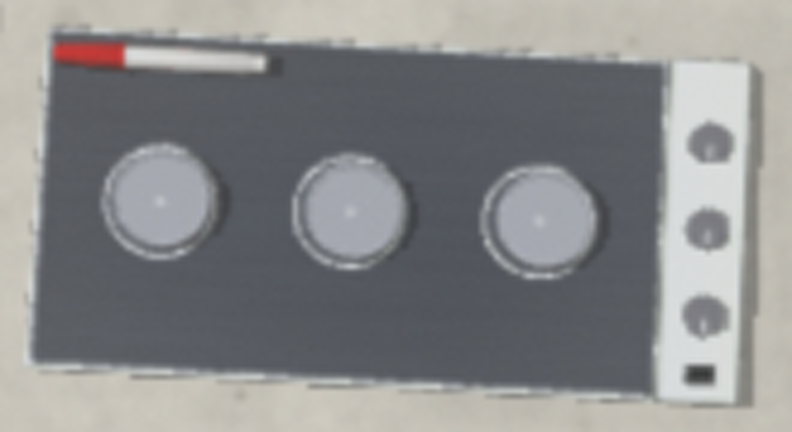

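All three dishes sit concentric on their rings, at crop (160,201), (350,212) and (540,221), and the arm is clear.

```bash
python3 -c "
from bench import job
print(job.finish_job())"
```

```text
the job is handed in; nothing more can be done
None
```

The three dishes now stand in a straight row, one on each printed ring, and the job is handed in. The arm was back at its start pose, clear of everything, at t = 23 s.

- **Method:** I gripped each dish lightly (20 N) and slid it flat along the deck to its nearest ring. The grip read about 60–61 mm each time, so the 62 mm dishes were held.
- **Last check:** In the top view each dish measured within about 2 mm of its ring, along and across the row, against the 15 mm allowed. The dish measurement includes the ring outline, so I also judged it by eye. In the enlarged crop the rings are visible evenly around each dish.
- **What was off:** A force reading of 5–7 N remained while sliding. Backing off 7 mm instead of 5 mm after touching the deck barely changed it, so it may be partly a sensor offset. It is far below the limits.
- **Not checked:** I had no direct measurement of tilt. The top view shows all three dishes as evenly round, and the tool height was held constant during each slide.

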